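# Kick the stand down and hold the frame stub upright

### The arm

A 6-joint arm with a two-finger parallel gripper is mounted at the origin on the work surface. World frame = base frame: x ahead of the robot, y to its left, z up, the work surface at z = 0. Lengths are in mm, angles in rad, forces in N, time in s.
With the tool pointing down it reaches from about 375 to 750 mm from the base axis. Payload 9 kg.
Tool frame: the origin (TCP) lies at the very end of the fingers, on their centre line; the grasp point (between the pads) lies 19 mm behind it (arm.grasp_offset is the distance from the TCP to the grasp point, in mm); y points along the fingers, x is the direction in which the jaws open and shut, and the axes are right-handed (so a half turn about y gives the same grasp; the last joint's range is limited). The gripper opens to 85 mm and grips with 20 to 120 N. Pads are 22 mm wide; open, the fingers measure 114 mm over their backs; the gripper's body (76 mm by 85 mm) begins 54 mm behind the grasp point. The pads swing forward as they close: fully open they stand 13 mm farther back than shut.
Start: joints at [0.895, 0.104, 0.097, 1.564, 0, 1.353], TCP at [265.196, 538.248, 200.731] pointing down, gripper open.
Joint ranges: [-2.99, 2.99], [-0.84, 1.86], [-1.1, 1.16], [-1.84, 2.11], [-1.51, 1.56], [-3.14, 3.14]. Speed limits (rad/s): [2.22, 2.22, 2.57, 3.14, 3.14, 3.14].

### API

Orientations are given as a rotation vector (axis times angle).
In Python, from workcell import arm gives the robot as it stands. The module is installed in compiled form; this text tells all that it offers. Calls block until the motion is done:
- arm.move_pose(position, orientation): joint-space move of the TCP to a pose.
- arm.servo_line(position, rotation=None, velocity=150, max_force=None): straight line of the TCP; rotation=None keeps the orientation; velocity is the mean speed in mm/s. With max_force (N) it stops when the force on the tool has changed by that much, and returns True; else False.
- arm.move_joints(angles): joint-space move.
- arm.gripper_to(opening, newtons=None): finger opening in mm; newtons is the grip in N (None keeps the last); returns when the fingers have stopped.
- arm.hold(seconds).
- arm.inverse_kinematics(position, orientation): joint angles nearest the present ones, or None.
- arm.camera(name): name is "scene" or "top"; returns a dict with "pixels" (480x640x3 uint8, red, green, blue), "mtx" (3x3 intrinsics, pixels), "distortion" ([k1, k2, p1, p2, k3] as OpenCV has them; the pictures are not rectified), "rvec" (rotation vector, rad) and "tvec" (3), from world to camera coordinates, as OpenCV has them. Camera axes: x right, y down, z forward; pixel columns grow to the right and rows downward; lengths in mm; the calibration is good to about 2 mm. A picture is of the moment at which its call begins. There is no depth.
A pose or a line that the arm cannot do raises arm.IKError and nothing moves.
- arm.finish_job(): hands the job in, once; it reports no verdict.
Readings, each from a call of its own:
- arm.get_clock(): time.
- arm.get_joints(): joint angles.
- arm.get_qd(): joint speeds.
- arm.get_joint_efforts(): joint torques, N m.
- arm.get_tool_pos(): TCP position.
- arm.get_tool_rot(): TCP orientation.
- arm.get_wrist_force(): force on the tool from outside, world axes, zero at the start.
- arm.get_torque(): the same for the moment, N m.
- arm.get_finger_gap(): finger opening in mm.
Only numpy, scipy, OpenCV 4.12 (cv2) and the standard library are available. Lean on these libraries where they do the work, as an engineer would, in place of code of your own. Each camera call takes 0.05 s, during which the arm holds its last target.

### The job

The printed frame stub on the bench hub leans over with its kickstand folded up. First, while it still leans, flip the kickstand down over its centre so that it snaps fully down; then take the frame by its top tube, bring it upright and keep holding it there so that it can be clamped: finish while holding it upright, do not let go. Leave the other things on the bench where they are.

Things in the scene. Friction and masses are not known exactly. Their poses are not given: they have to be found in the camera images.
- frame_stub: Bare-metal frame stub: two 18 mm uprights (at its y -42 and +42 mm) join a hub barrel at the bottom to a top tube; a dark block on its -x side (x -41 to -1, z +62 to +108 mm). Tips about the hub, its y axis. Origin: on the hub axis, mid frame, 35 mm above the bench; z points along the uprights to the top tube. Upright = z vertical. Mass about 1 kg and friction vary.
- hub (a point): Middle of the hub axis (frame origin), axes as the frame's. The frame starts leaning 0.25 rad towards its -x (the robot's side) against a stop. Its weight and a hub spring always tip it that way (0.3 to 1 N m), so it stays upright only while held. Past upright, towards +x, there is a stop at 0.08 rad. Barrel 32 mm, flanges 48 mm diameter, 110 mm long.
- top_tube (a point): Middle of the frame's top tube, on its centre line: frame x 0, y 0, z +205 mm (240 mm above the bench when upright). The tube runs along the frame's y, 130 mm long, 24 mm in diameter; between the uprights 66 mm of it is free to grip from above. Below it the 10 mm pin of the kickstand spring stands out to x +72 mm at y +1, z +146 mm. Axes as the frame's.
- kickstand (a joint): Kickstand angle, rad. 0 = folded: leg along the frame's -y, 0.26 rad above its xy plane. Grows as the leg swings down about the frame's +x; 1.65 = fully down (stop), leg nearly along -z, foot some 5 mm above the bench with the frame upright. An over-centre spring returns it to 0 below about 0.8 and snaps it to 1.65 above; 3 to 4 N, 100 mm from the pivot, starts it.
- kick_pivot (a point): Kickstand pivot, at frame x +50, y -50, z +115 mm; its axes turn with the leg. The leg is a flat aluminium bar, 136 mm from here to the foot, 22 mm wide (along frame x), 12 mm thick, splayed out 0.185 rad: at joint value q its direction in the frame is (sin 0.185, -cos 0.185 cos(0.26-q), cos 0.185 sin(0.26-q)).
- kick_foot (a point): Centre of the black rubber roller (22 mm diameter, 22 mm long) at the free end of the kickstand leg, 136 mm from the pivot. Its axes turn with the leg.
- hub_stand: Dark steel base plate fixed to the bench, 110 x 190 x 12 mm, with two cheeks (60 mm above the bench, 50 mm wide in x, at y -72 and +72 mm) that carry the hub axle. It does not move. Origin: centre of its underside; x and y as those of the upright frame.
- beaker: Clear open beaker, 72 mm diameter, 90 mm high, a bystander. Origin: centre of underside.
- brush: Hand brush 180 mm long lying flat, a bystander. Origin: underside near its middle.
- wrench: Steel wrench 160 mm long lying flat, a bystander. Origin: underside near its middle.
- bush: Steel bush, 40 mm diameter, 30 mm high, near the stand, a bystander. Origin: centre of underside.
- coupler: Stepped steel coupler, 36 mm diameter, 45 mm high, near the stand, a bystander. Origin: centre of underside.
- jar: White jar with black lid, 68 mm diameter, 85 mm high, a bystander. Origin: centre of underside.
- test_bracket: Small printed metal L-bracket, 60 x 40 x 48 mm, a bystander. Origin: centre of underside.

How it is judged:
By the outcome, as a careful person would: the job done as asked, in the order asked, and still so for the second after the job is handed in, while the arm keeps its last pose, push and grip.
It also fails if it takes over 45 s, if anything falls off the work surface, if the arm or the gripper's body presses on something with over 40 N, if the wrist force passes 120 N, or if a joint passes its speed limit or range.

## Working session

There is one attempt and no reset: what is moved stays moved. The work goes in short steps, each a Python script; the robot and the scene stay as the last script left them, time stands still between calls to the robot, and variables do not carry over. Pictures are saved under pics/ and viewed, and the job is handed in when it is done.

```bash
mkdir -p pics
python3 - <<'E'
from workcell import arm
import cv2,pickle
d={}
for n in("scene","top"):
    c=arm.camera(n); d[n]=c; cv2.imwrite(f"pics/{n}0.png",c["pixels"][:,:,::-1])
    print(n,c["mtx"],c["distortion"],c["rvec"],c["tvec"])
pickle.dump(d,open("cams.pkl","wb"))
print(arm.get_clock(),arm.get_tool_rot(),arm.grasp_offset,arm.get_finger_gap())
E
```

```text
scene [[619.01197875   0.         321.14185526]
 [  0.         619.01197875 235.35535559]
 [  0.           0.           1.        ]] [0.06713061 0.         0.         0.         0.        ] [ 2.45863794  0.78604468 -0.2084675 ] [-471.81554024 -173.74206441 1774.37882494]
top [[573.99124105   0.         327.02538991]
 [  0.         573.99124105 237.41584468]
 [  0.           0.           1.        ]] [0.00698389 0.         0.         0.         0.        ] [ 2.18932857 -2.16980754  0.09590107] [  26.29565206  556.64479937 1665.82515169]
0.1 [-1.39206661 -0.86485803  0.86669095] 18.700000000000003 85.47894675700698
```

View pics/scene0.png

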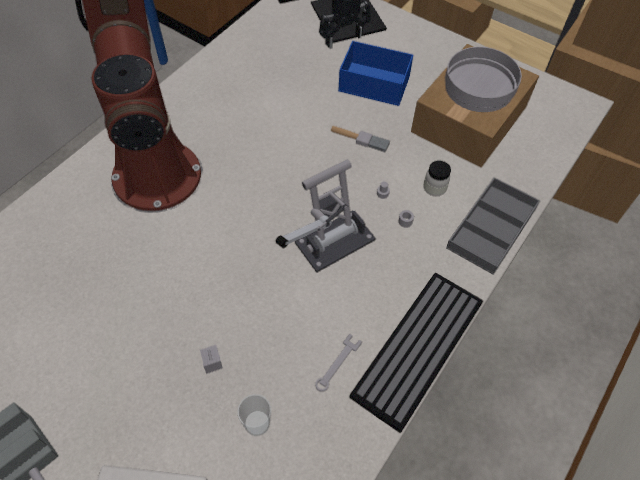

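View pics/top0.png

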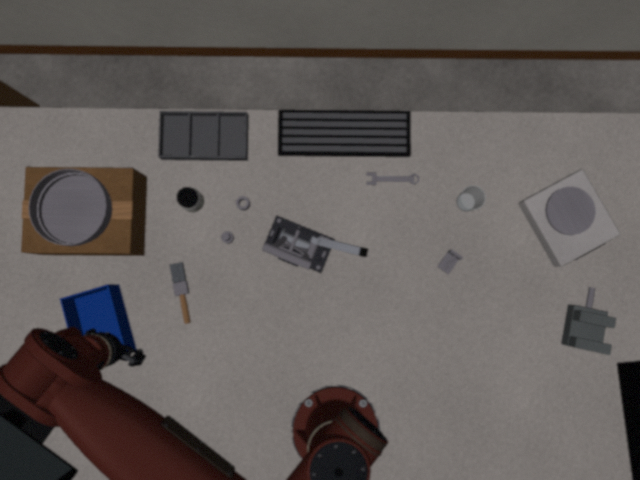

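The scene view shows the stand near px (335,235), the black foot at (281,241) and the top tube from about (306,184) to (350,164). In the top view the plate is near (297,244) and the foot at (363,252). I'll zoom in to pick out points.

Run:
```python
import cv2
a=cv2.imread("pics/scene0.png")[145:280,260:395]; cv2.imwrite("pics/sz.png",cv2.resize(a,None,fx=4.4,fy=4.4,interpolation=cv2.INTER_CUBIC))
a=cv2.imread("pics/top0.png")[195:290,250:385]; cv2.imwrite("pics/tz.png",cv2.convertScaleAbs(cv2.resize(a,None,fx=5,fy=5,interpolation=cv2.INTER_CUBIC),alpha=1.4))
```

```text
(no output)
```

View pics/sz.png

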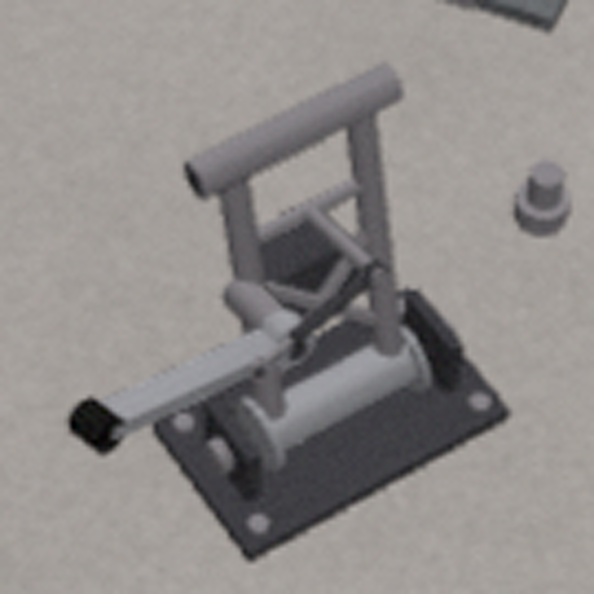

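View pics/tz.png

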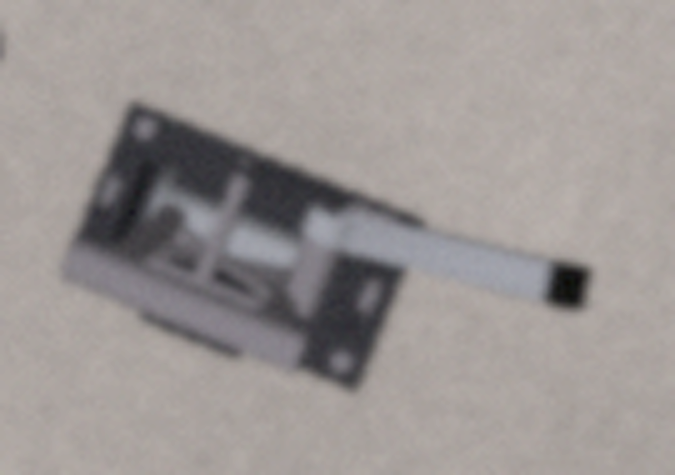

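```bash
cat > h.py <<'E'
import numpy as np,cv2,pickle
from scipy.spatial.transform import Rotation as R
from scipy.optimize import least_squares
cams=pickle.load(open("cams.pkl","rb"))
def proj(n,P):
    c=cams[n]; return cv2.projectPoints(np.array(P,float).reshape(-1,1,3),c["rvec"],c["tvec"],c["mtx"],c["distortion"])[0].reshape(-1,2)
def fw(P,s,lean):  # frame->world, s=(x,y,yaw); lean<0 towards -x
    return R.from_euler('z',s[2]).apply(R.from_euler('y',lean).apply(P))+[s[0],s[1],35]
def sw(P,s): return R.from_euler('z',s[2]).apply(P)+[s[0],s[1],0]
def foot(q,L=136): return np.array([50,-50,115])+L*np.array([np.sin(.185),-np.cos(.185)*np.cos(.26-q),np.cos(.185)*np.sin(.26-q)])
def sz(u,v): return (u/4.4+260,v/4.4+145)
def tz(u,v): return (u/5+250,v/5+195)
E
cat > fit.py <<'E'
from h import *
def model(p):
    s=p[:3];lean=p[3];q=p[4]
    S=list(sw([[55,-95,12],[55,95,12]],s))+list(fw([foot(q),[0,-65,205],[0,65,205]],s,lean))
    T=list(sw([[55,95,12],[55,-95,12],[-55,-95,12]],s))+list(fw([foot(q),[0,-65,205],[0,65,205]],s,lean))
    return np.vstack([proj("scene",S),proj("top",T)])
obs=np.array([sz(249,549),sz(509,408),sz(96,424),sz(197,178),sz(392,85),
 tz(133,103),tz(425,222),tz(355,390),tz(569,285),tz(301,351),tz(70,260)])
r=least_squares(lambda p:(model(p)-obs).ravel(),[530,80,-.3,-.25,0],loss='soft_l1')
print(r.x); print((model(r.x)-obs).round(1).tolist())
r2=least_squares(lambda p:(model(np.r_[p,-.25,0])-obs).ravel(),r.x[:3],loss='soft_l1');print(r2.x);print((model(np.r_[r2.x,-.25,0])-obs).round(1).tolist())
s=r2.x; print(fw([foot(0),[50,-50,115],[0,0,205]],s,-.25), fw([0,0,205],s,0))
E
python3 fit.py
```

```text
[ 5.39595281e+02  1.15109923e+02 -3.87325729e-01 -2.46875320e-01
  2.62138778e-02]
[[-1.1, -0.4], [-0.2, -1.1], [-0.8, -0.1], [-1.4, -0.9], [-0.3, -2.2], [-0.2, -1.8], [0.4, -1.0], [0.1, -0.3], [-0.0, -0.7], [0.2, -0.8], [-0.2, -2.1]]
[ 5.39981152e+02  1.14722551e+02 -3.84219537e-01]
[[-0.9, -0.2], [-0.2, -1.0], [-0.6, -1.1], [-1.5, -0.8], [-0.5, -2.2], [-0.1, -1.8], [0.5, -1.2], [0.3, -0.5], [-0.2, -0.8], [0.4, -0.8], [-0.1, -1.9]]
[[505.94143089 -64.79274521 198.28235333]
 [539.77578376  60.87346139 158.79512646]
 [492.96111204 133.73339731 233.62704645]] [539.98115196 114.72255134 240.        ]
```

```bash
cat >> h.py <<'E'
S=np.array([539.0,114.9,-0.385])
def tool(s,lean=0,flip=1):
    Rf=(R.from_euler('z',s[2])*R.from_euler('y',lean)).as_matrix()
    x=flip*Rf[:,0]; y=-Rf[:,2]; return R.from_matrix(np.c_[x,y,np.cross(x,y)]).as_rotvec()
def presspt(q,r=106,clear=0,dx=0):
    a=.26-q; d=np.array([np.sin(.185),-np.cos(.185)*np.cos(a),np.cos(.185)*np.sin(a)])
    n=np.array([0,np.sin(a),np.cos(a)])
    sh=-11*np.clip((q-.1)/.35,0,1)
    return np.array([50,-50,115])+r*d+(6+clear)*n+[dx,sh,0]
E
python3 - <<'E'
from h import *
from workcell import arm
for f in(1,-1):
    o=tool(S,0,f)
    for q,c,dx in((0,100,4),(0,15,4),(0,0,4),(.4,0,2),(.8,0,-2),(1.15,0,-4)):
        p=fw(presspt(q,clear=c,dx=dx),S,-.25); j=arm.inverse_kinematics(p,o); print(f,q,p.round(1),None if j is None else np.round(j,2))
    for l in(-.25,0,.08):
        p=fw([0,0,205-19],S,l);j=arm.inverse_kinematics(p,tool(S,l,f)); print(f,l,p.round(1),None if j is None else np.round(j,2))
E
```

```text
1 0 [502.6  -3.6 289.8] [-0.27 -0.15  0.01  1.73  0.    1.69]
1 0 [513.3 -31.4 210.2] [-0.32 -0.16 -0.14  1.59  0.    1.64]
1 0 [515.1 -36.4 196.2] [-0.32 -0.15 -0.16  1.56  0.    1.63]
1 0.4 [517.4 -52.7 155.8] [-0.35 -0.14 -0.23  1.49  0.    1.6 ]
1 0.8 [526.7 -45.7 116.2] [-0.33 -0.11 -0.27  1.41  0.    1.62]
1 1.15 [539.9 -27.1  87.8] [-0.29 -0.07 -0.28  1.36  0.    1.66]
1 -0.25 [496.4 132.2 215.2] [ 0.08 -0.45 -0.4   1.4  -0.11  2.02]
1 0 [539.  114.9 221. ] [-0.03 -0.04 -0.01  1.6   0.    1.93]
1 0.08 [552.8 109.3 220.4] [-0.05  0.1   0.12  1.67  0.03  1.9 ]
-1 0 [502.6  -3.6 289.8] [-0.27 -0.15  0.01  1.73  0.   -1.45]
-1 0 [513.3 -31.4 210.2] [-0.32 -0.16 -0.14  1.59  0.   -1.5 ]
-1 0 [515.1 -36.4 196.2] [-0.32 -0.15 -0.16  1.56  0.   -1.51]
-1 0.4 [517.4 -52.7 155.8] [-0.35 -0.14 -0.23  1.49  0.   -1.54]
-1 0.8 [526.7 -45.7 116.2] [-0.33 -0.11 -0.27  1.41  0.   -1.52]
-1 1.15 [539.9 -27.1  87.8] [-0.29 -0.07 -0.28  1.36  0.   -1.48]
-1 -0.25 [496.4 132.2 215.2] [ 0.08 -0.45 -0.4   1.4  -0.11 -1.12]
-1 0 [539.  114.9 221. ] [-0.03 -0.04 -0.01  1.6   0.   -1.21]
-1 0.08 [552.8 109.3 220.4] [-0.05  0.1   0.12  1.67  0.03 -1.24]
```

Run:
```python
from h import *
from workcell import arm
o=tool(S)
p=arm.get_tool_pos(); arm.servo_line([p[0],p[1],350],velocity=250)
arm.gripper_to(0)
p0=fw(presspt(0,dx=4),S,-.25)
arm.move_pose(p0+[0,0,150],o)
arm.servo_line(p0+[0,0,18],velocity=200)
print(arm.get_clock(),arm.get_tool_pos(),arm.get_wrist_force(),arm.get_finger_gap())
for n in("scene","top"):
    c=arm.camera(n); cv2.imwrite(f"pics/{n}1.png",c["pixels"][:,:,::-1])
a=cv2.imread("pics/scene1.png")[130:280,240:390]; b=cv2.imread("pics/top1.png")[180:330,250:400]
cv2.imwrite("pics/z1.png",cv2.resize(np.hstack([a,b]),None,fx=2.6,fy=2.6,interpolation=cv2.INTER_CUBIC))
```

```text
4.6667 [515.59387608 -36.2847186  215.47716161] [ 0.37068762 -0.56279262  0.55812997] -0.3597858639017681
```

View pics/z1.png

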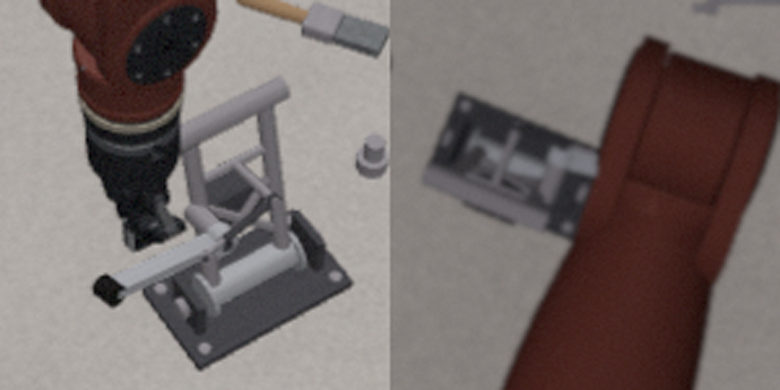

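Run:
```python
from h import *
f=lambda P:((proj("scene",P)-[240,130])*2.6).round(0).tolist()
print("tcp",f([515.6,-36.3,215.5])," contact",f([515.6,-36.3,196]),"leg pts",f(fw([foot(0,0),foot(0,106),foot(0)],S,-.25)))
x=R.from_euler('z',S[2]).apply([[14.5,11,0],[14.5,-11,0],[-14.5,11,0],[-14.5,-11,0]])+[515.6,-36.3,215.5]
print(f(x))
```

```text
tcp [[135.0, 260.0]]  contact [[135.0, 272.0]] leg pts [[218.0, 235.0], [132.0, 274.0], [106.0, 286.0]]
[[154.0, 266.0], [132.0, 277.0], [137.0, 243.0], [115.0, 253.0]]
```

Run:
```python
from h import *
a=cv2.imread("pics/scene1.png")[190:265,265:345]
a=cv2.convertScaleAbs(cv2.resize(a,None,fx=8,fy=8,interpolation=cv2.INTER_CUBIC),alpha=1.6,beta=20)
for P in ([515.6,-36.3,215.5],[515.6,-36.3,196]):
    u=(proj("scene",P)[0]-[265,190]+.5)*8; cv2.circle(a,tuple(int(v) for v in u),4,(0,0,255),-1)
cv2.imwrite("pics/z1b.png",a)
```

```text
(no output)
```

View pics/z1b.png

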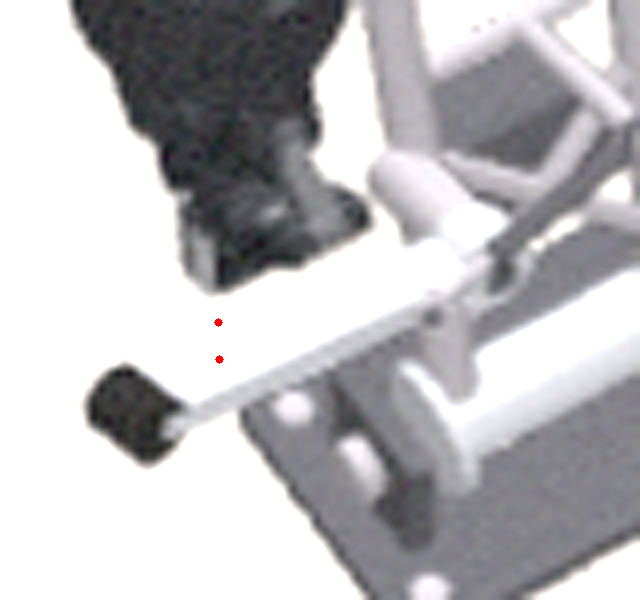

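Run:
```python
from h import *
a=cv2.imread("pics/scene1.png")[190:265,265:345]
a=cv2.resize(a,None,fx=8,fy=8,interpolation=cv2.INTER_CUBIC)
cv2.imwrite("pics/z1c.png",a)
```

```text
(no output)
```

View pics/z1c.png

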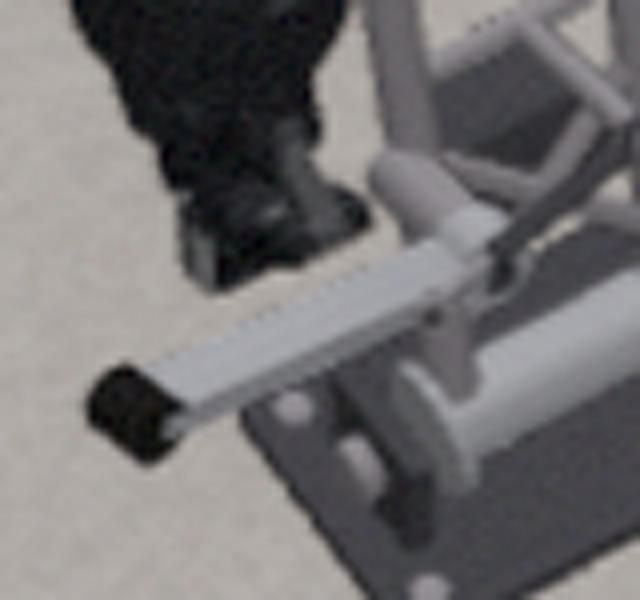

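Run:
```python
from h import *
print(R.from_rotvec([-1.39206661,-0.86485803,0.86669095]).as_matrix().round(3))
a=cv2.imread("pics/scene0.png")[0:70,300:390]; a=cv2.convertScaleAbs(cv2.resize(a,None,fx=7,fy=7,interpolation=cv2.INTER_CUBIC),alpha=1.7)
M=R.from_rotvec([-1.39206661,-0.86485803,0.86669095]).as_matrix(); t=np.array([265.196,538.248,200.731])
for P,c in ((t,(0,0,255)),(t-13*M[:,1],(0,255,255)),(t+42*M[:,0],(0,255,0)),(t-42*M[:,0],(0,255,0)),(t-42*M[:,0]-13*M[:,1],(255,255,0)),(t+42*M[:,0]-13*M[:,1],(255,255,0))):
    u=(proj("scene",P)[0]-[300,0]+.5)*7; cv2.circle(a,tuple(int(v) for v in u),4,c,-1)
b=cv2.imread("pics/top0.png")[325:375,80:160]; b=cv2.convertScaleAbs(cv2.resize(b,None,fx=7,fy=7,interpolation=cv2.INTER_CUBIC),alpha=2.5)
u=(proj("top",t)[0]-[80,325]+.5)*7; cv2.circle(b,tuple(int(v) for v in u),4,(0,0,255),-1)
cv2.imwrite("pics/g0.png",a);cv2.imwrite("pics/g0t.png",b)
```

```text
[[ 0.442 -0.001 -0.897]
 [ 0.897 -0.001  0.442]
 [-0.001 -1.     0.   ]]
```

View pics/g0.png

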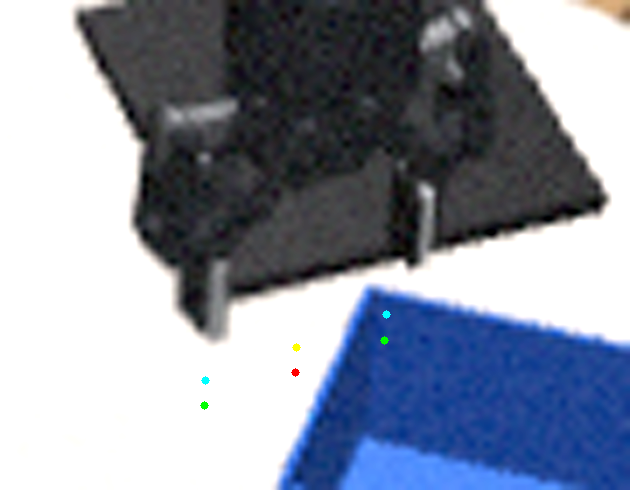

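View pics/g0t.png

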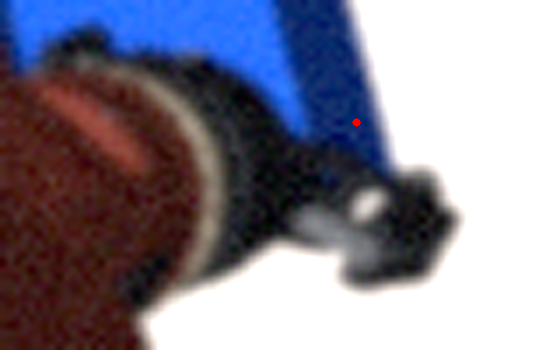

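Run:
```python
from h import *
th=np.linspace(0,2*np.pi,40)
for n in("scene","top"):
    a=cv2.imread(f"pics/{n}0.png")
    for r in(60,95):
        for p in proj(n,np.c_[r*np.cos(th),r*np.sin(th),0*th]): cv2.circle(a,tuple(int(round(v)) for v in p),1,(0,255,0),-1)
    for p in proj(n,sw([[55,95,12],[55,-95,12],[-55,-95,12],[-55,95,12]],S)): cv2.circle(a,tuple(int(round(v)) for v in p),1,(0,0,255),-1)
    cv2.imwrite(f"pics/b{n}.png",a)
a=cv2.imread("pics/bscene.png")[120:280,80:400];b=cv2.imread("pics/btop.png")[200:480,240:440]
cv2.imwrite("pics/b.png",cv2.resize(a,None,fx=2.5,fy=2.5)); cv2.imwrite("pics/b2.png",cv2.resize(b,None,fx=2.1,fy=2.1))
```

```text
(no output)
```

View pics/b.png

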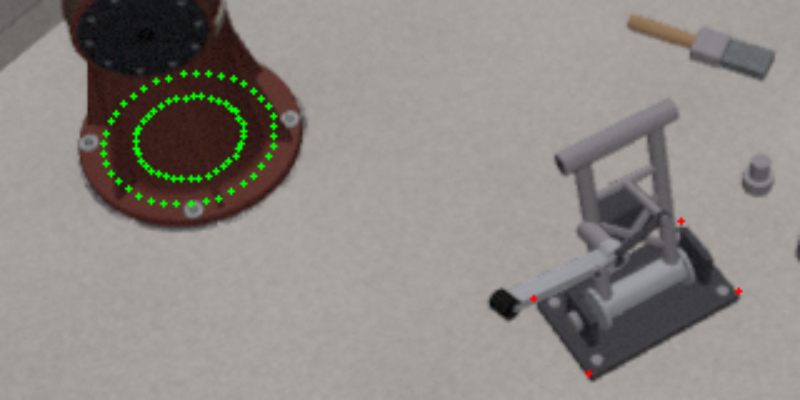

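View pics/b2.png

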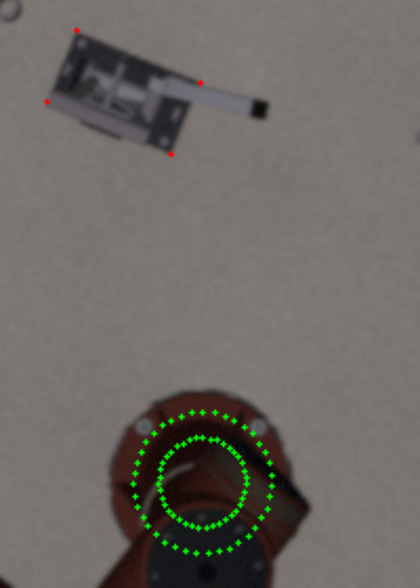

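The base and plate reproject well, so the calibration holds. The visible fingertips, though, sit about 25 mm short of the reported TCP. I'll check this by touch with a slow guarded descent.

Run:
```python
from h import *
from workcell import arm
f0=np.array(arm.get_wrist_force())
p=np.array(arm.get_tool_pos())
r=arm.servo_line([p[0],p[1],180],velocity=40,max_force=2.0)
print(r,arm.get_tool_pos(),arm.get_wrist_force()-f0,arm.get_clock())
c=arm.camera("scene"); cv2.imwrite("pics/s2.png",c["pixels"][:,:,::-1])
cv2.imwrite("pics/z2.png",cv2.resize(cv2.imread("pics/s2.png")[180:265,255:345],None,fx=7,fy=7,interpolation=cv2.INTER_CUBIC))
```

```text
False [516.09068956 -36.57065375 180.28206604] [-0.31957733 -0.13366398  0.2274418 ] 5.775
```

View pics/z2.png

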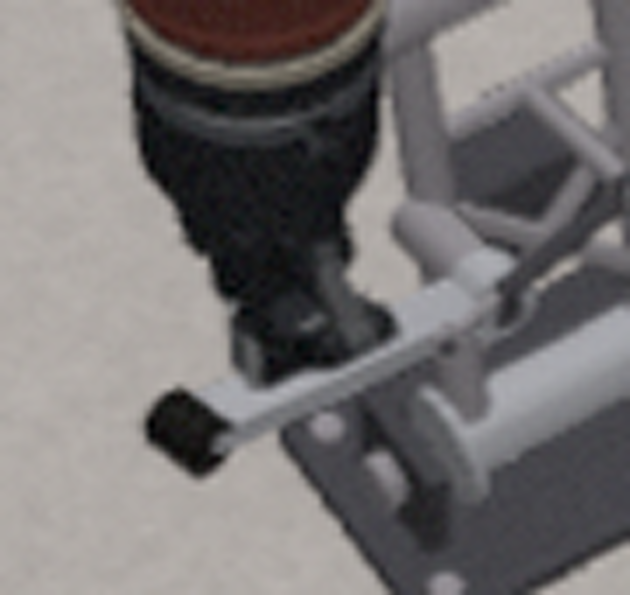

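Run:
```python
from h import *
from workcell import arm
f0=np.array(arm.get_wrist_force())
p=np.array(arm.get_tool_pos())
r=arm.servo_line([p[0],p[1],150],velocity=40,max_force=2.0)
print(r,arm.get_tool_pos(),arm.get_wrist_force()-f0,arm.get_clock())
c=arm.camera("scene"); cv2.imwrite("pics/s3.png",c["pixels"][:,:,::-1])
cv2.imwrite("pics/z3.png",cv2.resize(cv2.imread("pics/s3.png")[180:265,255:345],None,fx=7,fy=7,interpolation=cv2.INTER_CUBIC))
```

```text
True [515.9246998  -36.51885701 166.58423506] [0.0839538  0.05303015 3.47509571] 6.2667
```

View pics/z3.png

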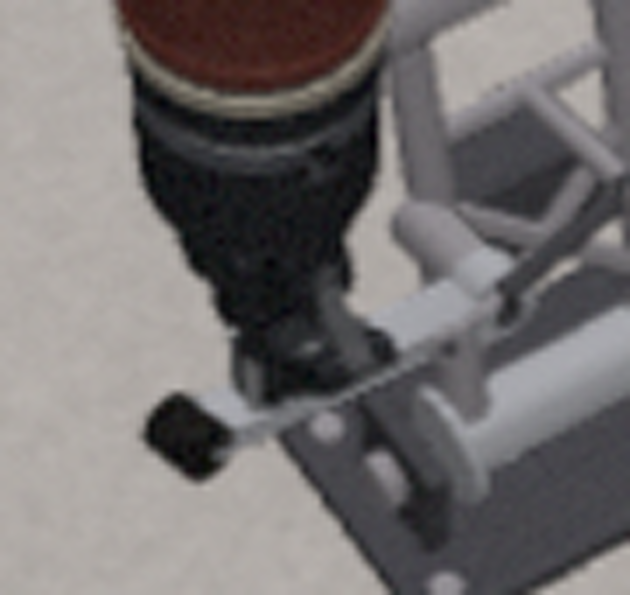

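Run:
```python
from h import *
a=cv2.convertScaleAbs(cv2.resize(cv2.imread("pics/s3.png")[170:260,255:345],None,fx=7,fy=7,interpolation=cv2.INTER_CUBIC),alpha=1.8)
t=np.array([515.92,-36.52,166.58+28]);Rz=R.from_euler('z',S[2])
def dot(P,c):
    for u in proj("scene",P): cv2.circle(a,tuple(int(v) for v in (u-[255,170]+.5)*7),4,c,-1)
dot(t+Rz.apply([[0,0,0],[0,0,54+19]]),(0,0,255))
dot(t+Rz.apply([[14,11,0],[14,-11,0],[-14,11,0],[-14,-11,0]]),(0,255,255))
dot(t+Rz.apply([[42,38,73],[42,-38,73],[-42,38,73],[-42,-38,73]]),(0,255,0))
cv2.imwrite("pics/z3b.png",a)
```

```text
(no output)
```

View pics/z3b.png

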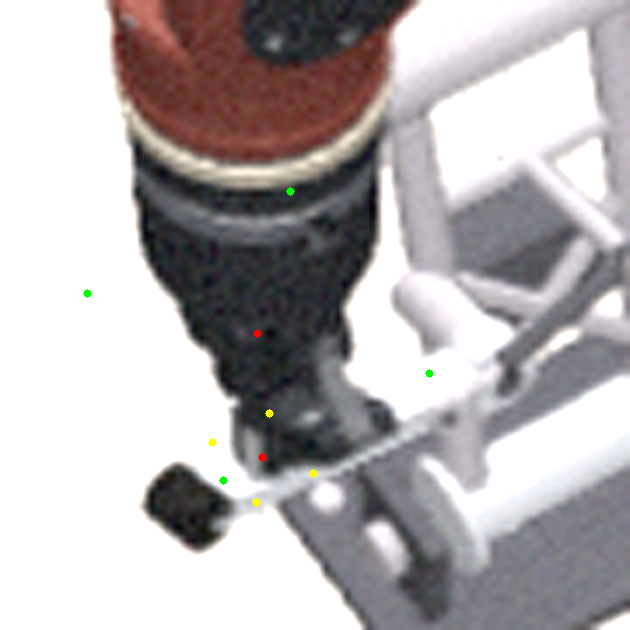

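The guarded descent touched the leg with the TCP reading 167, where about 196 was expected. So the physical tip is about 28 mm behind the reported TCP. I'll compensate for this and press along the arc in guarded steps.

```bash
echo 'OFF=28.0' >> h.py
python3 - <<'E'
from h import *
from workcell import arm
for q,dx in((.2,3),(.4,2),(.6,1)):
    p=fw(presspt(q,r=104,dx=dx),S,-.25)-[0,0,OFF]
    r=arm.servo_line(p,velocity=60,max_force=14)
    print(q,r,np.round(p,1),np.round(arm.get_tool_pos(),1),np.round(arm.get_wrist_force(),2),arm.get_clock())
    if r: break
c=arm.camera("scene"); cv2.imwrite("pics/s4.png",c["pixels"][:,:,::-1])
cv2.imwrite("pics/z4.png",cv2.resize(cv2.imread("pics/s4.png")[150:280,245:375],None,fx=4.6,fy=4.6,interpolation=cv2.INTER_CUBIC))
E
```

```text
0.2 False [516.5 -43.  148. ] [516.  -43.2 147.5] [-1.55  0.28  1.18] 6.8083
0.4 False [517.8 -50.7 128. ] [517.4 -51.  127.5] [-1.29 -0.22  1.09] 7.3167
0.6 False [522.3 -50.3 108.2] [522.  -50.1 107.7] [-0.58 -1.25  0.6 ] 7.8
```

View pics/z4.png

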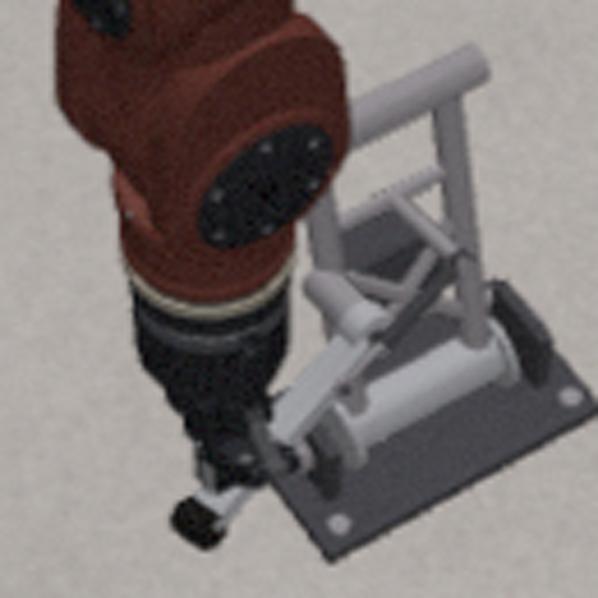

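The leg is swinging down, with the foot now at zoomed (198,523), and the frame is still leaning. I'll carry on past centre.

Run:
```python
from h import *
from workcell import arm
for q,dx in((.8,0),(1.0,-2),(1.2,-4)):
    p=fw(presspt(q,r=104,dx=dx),S,-.25)-[0,0,OFF]
    r=arm.servo_line(p,velocity=60,max_force=14)
    print(q,r,np.round(arm.get_tool_pos(),1),np.round(arm.get_wrist_force(),2),arm.get_clock())
    if r: break
c=arm.camera("scene"); cv2.imwrite("pics/s5.png",c["pixels"][:,:,::-1])
cv2.imwrite("pics/z5.png",cv2.resize(cv2.imread("pics/s5.png")[150:280,245:375],None,fx=4.6,fy=4.6,interpolation=cv2.INTER_CUBIC))
```

```text
0.8 False [528.3 -44.4  89.1] [-0.02  0.65  0.44] 8.3417
1.0 False [534.7 -34.8  72.2] [-0.1   0.26  0.41] 8.8333
1.2 False [541.7 -22.1  57.6] [-0.06  0.48 -0.02] 9.325
```

View pics/z5.png

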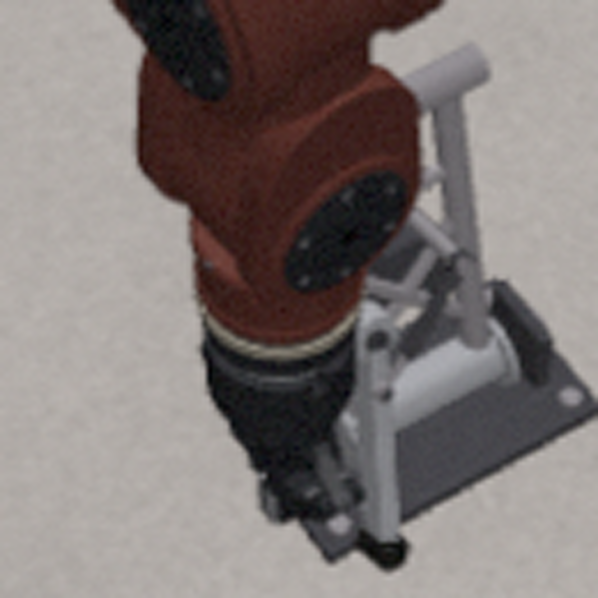

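It has snapped down: the leg is near vertical and the foot is at zoomed (383,550). I'll back out, open the gripper and go to a pre-grasp pose in line with the leaning frame.

Run:
```python
from h import *
from workcell import arm
p=np.array(arm.get_tool_pos())
p=p+R.from_euler('z',S[2]).apply([0,-45,25]); arm.servo_line(p,velocity=200)
p[2]=330; arm.servo_line(p,velocity=300)
arm.gripper_to(85)
o=tool(S,-.25)
g=fw([0,0,205-19-OFF+100],S,-.25)
arm.move_pose(g,o)
print(arm.get_clock(),np.round(arm.get_tool_pos(),1),g.round(1),np.round(arm.get_wrist_force(),2))
for n in("scene","top"):
    c=arm.camera(n); cv2.imwrite(f"pics/{n}6.png",c["pixels"][:,:,::-1])
a=cv2.resize(cv2.imread("pics/scene6.png")[110:240,255:385],None,fx=4.6,fy=4.6,interpolation=cv2.INTER_CUBIC)
def dot(P,c):
    for u in proj("scene",P): cv2.circle(a,tuple(int(v) for v in (u-[255,110]+.5)*4.6),3,c,-1)
dot(fw([0,0,205-19+100],S,-.25),(0,0,255)) # real closed tip
dot(fw([[42,0,205-19+13+100],[-42,0,205-19+13+100]],S,-.25),(0,255,0))
dot(fw([[0,-65,205],[0,0,205],[0,65,205]],S,-.25),(255,255,0))
dot(fw([foot(1.65)],S,-.25),(255,0,255))
cv2.imwrite("pics/z6.png",a)
```

```text
12.425 [480.3 138.3 285.4] [479.8 138.9 285. ] [ 0.73 -0.37 -0.01]
```

View pics/z6.png

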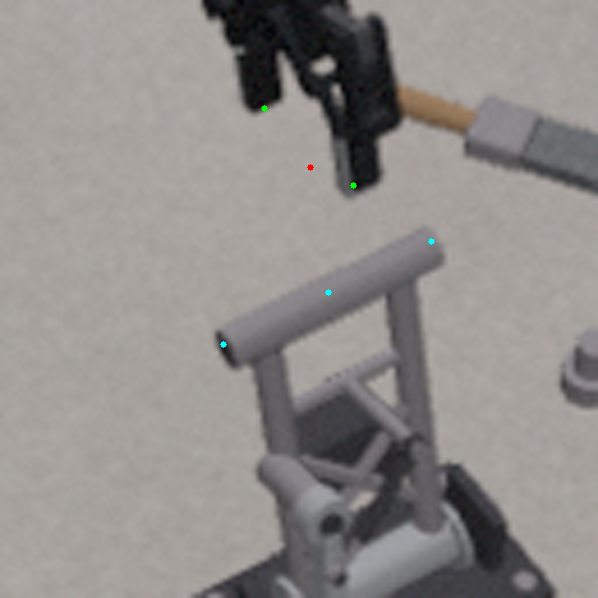

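View pics/top6.png

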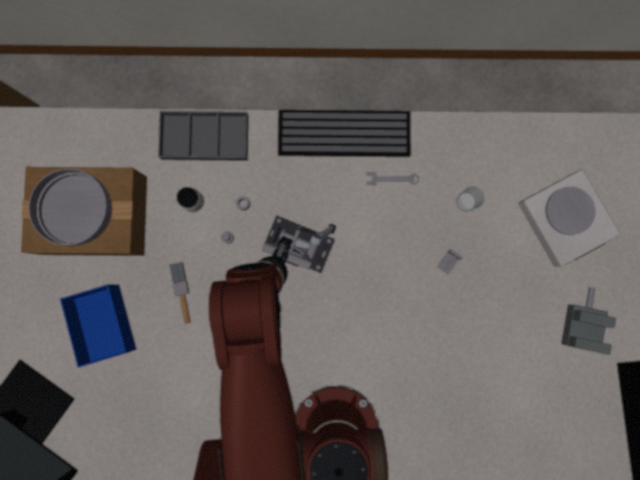

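The predicted open tips (green) match the visible fingertips at zoomed (262,108) and (360,188), so the 28 mm tool offset is confirmed and lateral alignment is good. I'll descend and grip.

Run:
```python
from h import *
from workcell import arm
g=fw([0,0,205-19-OFF-4],S,-.25)
r=arm.servo_line(g,velocity=100,max_force=10)
print(r,np.round(arm.get_tool_pos(),1),g.round(1),np.round(arm.get_wrist_force(),2))
if not r:
    arm.gripper_to(15,50)
    print(arm.get_finger_gap(),np.round(arm.get_wrist_force(),2),np.round(arm.get_torque(),2),arm.get_clock())
for n in("scene","top"):
    c=arm.camera(n); cv2.imwrite(f"pics/{n}7.png",c["pixels"][:,:,::-1])
a=cv2.resize(cv2.imread("pics/scene7.png")[110:280,235:405],None,fx=3.5,fy=3.5,interpolation=cv2.INTER_CUBIC)
cv2.imwrite("pics/z7.png",a)
```

```text
False [504.  129.3 185.1] [503.7 129.2 184.2] [-0.55  1.16 -0.21]
22.699467592064423 [-0.54  0.02  3.26] [-0.02  0.2   0.08] 14.3083
```

View pics/z7.png

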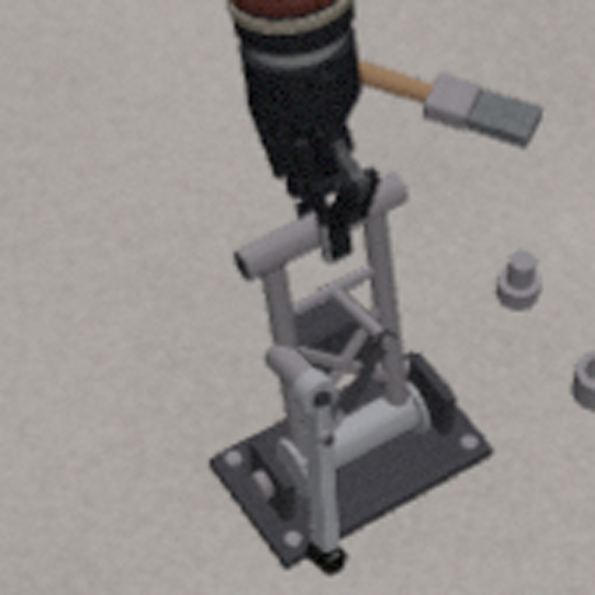

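The tube is gripped: the gap is 22.7 mm and the forces are small. I'll bring it up the arc in guarded steps.

Run:
```python
from h import *
from workcell import arm
for l in(-.19,-.125,-.06,0):
    r=arm.servo_line(fw([0,0,205-19-OFF-4],S,l),tool(S,l),velocity=40,max_force=25)
    print(l,r,np.round(arm.get_tool_pos(),1),np.round(arm.get_wrist_force(),2),np.round(arm.get_torque(),2),round(arm.get_finger_gap(),2),arm.get_clock())
    if r: break
arm.hold(.3)
for n in("scene","top"):
    c=arm.camera(n); cv2.imwrite(f"pics/{n}8.png",c["pixels"][:,:,::-1])
a=cv2.resize(cv2.imread("pics/scene8.png")[120:285,250:415],None,fx=3.6,fy=3.6,interpolation=cv2.INTER_CUBIC)
def dot(P,c):
    for u in proj("scene",P): cv2.circle(a,tuple(int(v) for v in (u-[250,120]+.5)*3.6),2,c,-1)
dot(fw([[0,-65,205],[0,65,205]],S,0),(255,255,0));dot(fw([[0,-65,205],[0,65,205]],S,.08),(0,0,255));dot(fw([[0,-65,205],[0,65,205]],S,-.08),(0,255,0));dot(fw([foot(1.65)],S,0),(255,0,255)); dot(sw([[55,95,12],[55,-95,12]],S),(0,255,255))
cv2.imwrite("pics/z8.png",a)
b=cv2.convertScaleAbs(cv2.resize(cv2.imread("pics/top8.png")[195:295,250:350],None,fx=6,fy=6,interpolation=cv2.INTER_CUBIC),alpha=1.5);cv2.imwrite("pics/t8.png",b)
```

```text
-0.19 False [512.5 125.7 186.6] [-2.29  0.58  5.38] [0.11 0.31 0.05] 22.67 14.7917
-0.125 False [521.7 122.1 188.2] [-1.67  2.07  6.3 ] [0.14 0.26 0.08] 22.59 15.1917
-0.06 False [531.1 118.4 189.2] [-1.75  1.23  5.93] [0.21 0.2  0.05] 23.07 15.5917
0 False [539.7 114.9 189.4] [-1.25  1.17  6.56] [0.22 0.12 0.05] 22.76 15.975
```

View pics/z8.png

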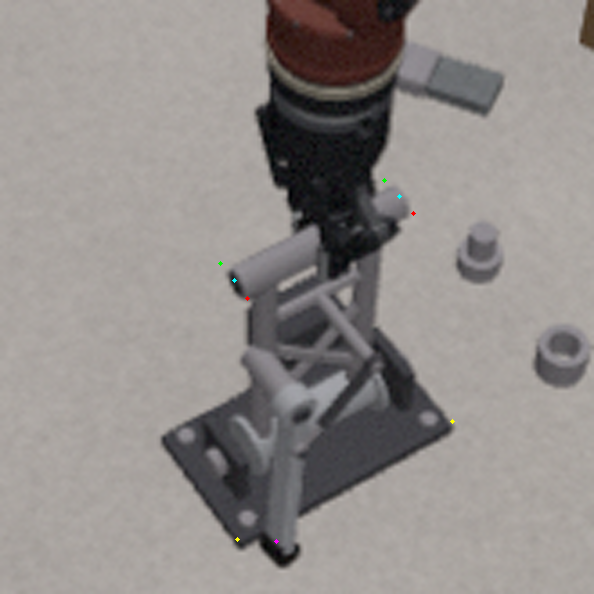

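View pics/t8.png

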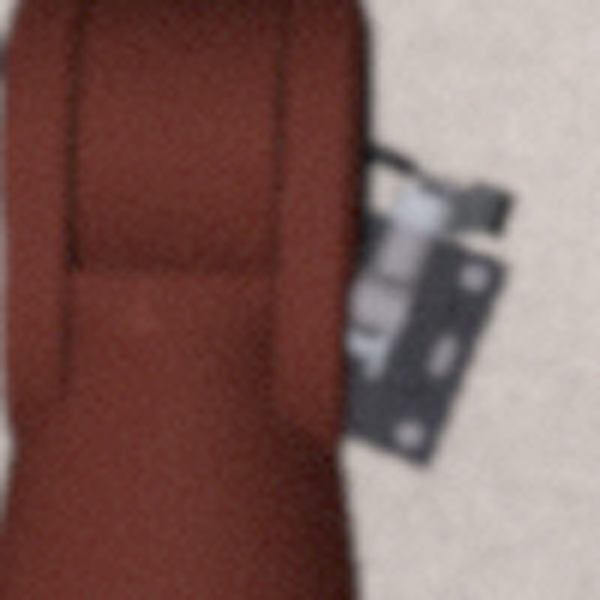

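Run:
```python
from h import *
from workcell import arm
T=(np.array([238,281])/3.6+[250,120])
b=np.array([-1.45,-.85]) # model-minus-seen bias of this tube end at lean -0.25
for l in(-.03,-.02,-.01,0,.01,.02): print(l,(proj("scene",fw([0,-65,205],S,l))[0]-b-T).round(2))
arm.hold(.5); print(np.round(arm.get_tool_pos(),2),R.from_rotvec(arm.get_tool_rot()).as_matrix()[:,1].round(4),np.round(arm.get_wrist_force(),2),arm.get_finger_gap(),arm.get_clock())
c=arm.camera("scene")["pixels"][:,:,::-1]; a=cv2.imread("pics/scene0.png")
d=np.abs(cv2.GaussianBlur(c,(5,5),0).astype(int)-cv2.GaussianBlur(a,(5,5),0)).max(2)
for n,(u,v) in dict(beaker=(255,415),brush=(365,138),wrench=(338,362),bush=(406,218),coupler=(383,189),jar=(437,178),bracket=(211,358)).items(): print(n,d[v-20:v+20,u-20:u+20].max())
```

```text
-0.03 [-1.57 -1.58]
-0.02 [-1.1 -1. ]
-0.01 [-0.63 -0.4 ]
0 [-0.16  0.19]
0.01 [0.31 0.8 ]
0.02 [0.79 1.41]
[539.32 115.09 189.43] [ 7.e-04  4.e-04 -1.e+00] [-1.55  0.25  5.49] 22.596295607563988 16.875
beaker 7
brush 146
wrench 7
bush 7
coupler 27
jar 7
bracket 7
```

The lean is 0.00 ± 0.01 rad, the hold is steady and the bystanders are in place. The brush difference is the arm covering it; the pre-grasp top view had the brush and coupler at their original pixels. I'm handing in now.

```bash
python3 -c "
from workcell import arm
print(arm.finish_job(), arm.get_clock())"
```

```text
the job is handed in; nothing more can be done
the job is handed in; nothing more can be done
```

The kickstand is snapped fully down and the frame is upright, still held by its top tube. The job was handed in at about 17 s on the robot's clock. It gives no verdict, so the checks below are my own.

- **Kickstand:** I pressed the leg down with closed fingers while the frame still leaned. It snapped past centre and left the fingers, and the final image shows the foot within about 1 px of where the fully-down angle puts it.
- **Frame:** I gripped the top tube at 50 N with the gripper in line with the leaning frame, then followed the arc about the hub to upright.
    - **Lean:** the tube end in the image gives 0.00 ± 0.01 rad. I did not confirm this against the far stop.
    - **Hold:** the grip is steady, with the gap at 22.6 mm and about 6 N at the wrist.
- **Disagreement:** the fingertips sit about 28 mm behind the reported TCP. The camera showed it and a guarded touch on the leg confirmed it: contact came at TCP z 167 mm where about 196 was expected. I corrected for it in the press and the grasp, and the pre-grasp image matched the correction.
- **Bystanders:**
    - **No change:** the beaker, wrench, bush, jar and bracket are the same as in the first image.
    - **Differed:** the brush and, slightly, the coupler. I put the brush down to the arm covering it, and did not trace the coupler's small change. The top view just before the grasp had both in their original places.

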